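Load an aluminium blank into the marking fixture and lower its guard

TASK

Lift the square aluminium blank out of the wooden stock rack and lay it down on its side on the black rubber mat; let go, take it again across its middle and set it down, without dropping it, flat on the fixture's plate between the two brass rails, lengthwise along them and about centred. Then take the clear guard by its red bar and lower it gently all the way onto its stops, without letting it slam, and let go. Leave the brass bar, the oil bottle and the wrench where they are.

Things in the scene. Friction and masses are not known exactly. Their poses are not given: they have to be found in the camera images.
- blank_centre (a point): Centre of the loose bright aluminium blank, a square bar 30 x 30 x 110 mm, about 0.27 kg (0.2 to 0.35). Its z axis is the bar's long axis, x and y are square to its sides. At the start it stands upright in one of the two rack pockets.
- rack_floor (a point): Fixed light-wood stock rack, 160 x 64 mm (its x, y), 45 mm high; it stands left or right of the fixture. The point is its middle at the height of the pocket floors, 5 mm above the work surface. Two pockets 36 x 36 mm, 40 mm deep, lie at x = -40 and +40 mm; the blank stands in one with 70 mm showing above the rack, the brass bar in the other.
- brass_centre (a point): Centre of a round brass bar, diameter 31 mm, 95 mm tall, standing in the other rack pocket. Bystander: not to be disturbed.
- mat_top (a point): Centre of the upper face (5 mm above the work surface) of the fixed black rubber mat, 180 x 180 mm, on the other side of the fixture from the rack. A blank leaned over it, its lower edge on it, 30 to 45 degrees from upright and let go falls onto its side and stays on the mat.
- nest (a point): Middle of the blank's place, on the upper face of the fixed fixture's dark steel plate, 15 mm above the work surface. Two brass rails run along its y, 80 mm long, 12 wide, 8 high, with a 42 mm gap centred on the point. The blank lies flat on the plate between them, long axis along y, 15 mm beyond the rails at each end. x points level, away from the robot, to the hinge; z up.
- hinge (a point): Middle of the guard's hinge axis, 135 mm behind the nest in the nest's x and 75 mm above the plate. The axis runs along this point's y; same axes as the nest.
- bar (a point): Middle of the guard's grip: a round red bar, diameter 12 mm, 130 mm long, parallel to the hinge and 210 mm from it. It is held by two side arms at +-60 mm, with 37 mm of open space between it and the yellow frame of the guard's clear panel (200 mm wide, 8 mm thick). Its y is along the bar; its -x points from the hinge outward to the bar.
- guard (a joint): Guard angle, rad: 0 = down, level on its rubber-tipped stops (bar 90 mm above the work surface, on the robot's side); 1.57 = upright; limit 1.75; starts at 1.45 to 1.7. In the hinge's axes the bar is at x = -210 mm * cos(angle), z = 210 mm * sin(angle). Mass 0.3 kg; hinge friction holds it only near upright: let go below about 1.2 it falls and slams.
- oil_centre (a point): Centre of a yellow oil bottle, diameter 56 mm, 140 mm tall, standing. Bystander.
- wrench_grip (a point): Grip of a steel wrench, 150 mm long, lying on the work surface. Bystander.
Not all that is in view belongs to the job. There is more than one size of the part that bears blank_centre; the job needs the middle-sized.

How it is judged (in metres and radians):
On the way, in this order (a step that is already met when the one before it is completed fails the run):
1. the blank lies on its side on the mat, let go (x of blank_centre in the frame of mat_top between -0.09 and 0.09 m and y of blank_centre in the frame of mat_top between -0.09 and 0.09 m and z of blank_centre in the frame of mat_top below 0.019 m and angle between blank_centre's own z axis and vertical between 1.5 and 1.64 rad and contact force between blank and the fingers below 0.1 N and linear speed of blank below 0.03 m/s), for 0.2 s.
2. the blank lies flat between the rails, let go, with the guard still up (x of blank_centre in the frame of nest between -0.01 and 0.01 m and y of blank_centre in the frame of nest between -0.025 and 0.025 m and z of blank_centre in the frame of nest below 0.019 m and angle between the z axis of blank_centre and the y axis of nest, either way round below 0.15 rad and contact force between blank and the fingers below 0.1 N and linear speed of blank below 0.03 m/s and value of joint guard above 0.6 rad), for 0.2 s.
At the end, for the whole second after the job is handed in: The blank lies flat on the plate between the rails (its centre within 10 mm across and 25 mm along of the nest, long axis within 0.15 rad of the rails, less than 19 mm above the plate), at rest, and the guard is down on its stops (angle under 0.03 rad), both let go (x of blank_centre in the frame of nest between -0.01 and 0.01 m and y of blank_centre in the frame of nest between -0.025 and 0.025 m and z of blank_centre in the frame of nest below 0.019 m and angle between the z axis of blank_centre and the y axis of nest, either way round below 0.15 rad and contact force between each of blank, guard and the fingers below 0.1 N and linear speed of blank below 0.03 m/s and value of joint guard below 0.03 rad); the robot touches nothing.
It fails at once if the guard slams: it reaches its last 0.06 rad at more than 1.2 rad/s (value of joint guard below 0.06 rad and velocity of joint guard below -1.2 rad/s).
It fails at once if the blank is dropped onto the fixture: faster than 0.6 m/s with its centre within 35 mm of the plate and 60 mm of the nest (horizontal distance between blank_centre and nest below 0.06 m and z of blank_centre in the frame of nest below 0.035 m and linear speed of blank above 0.6 m/s).
It fails at once if the brass bar is moved by more than 20 mm (distance of brass_centre from where it was at the start of the episode above 0.02 m).
It fails at once if the oil bottle is moved by more than 30 mm (distance of oil_centre from where it was at the start of the episode above 0.03 m).
It fails at once if the wrench is moved by more than 30 mm (distance of wrench_grip from where it was at the start of the episode above 0.03 m).
It also fails if it takes over 72 s, if anything falls off the work surface, if the arm or the gripper's body presses on something with over 40 N, if the wrist force passes 120 N, or if a joint passes its speed limit or range.

ROBOT

A 6-joint arm with a two-finger parallel gripper is mounted at the origin on the work surface. World frame = base frame: x ahead of the robot, y to its left, z up, the work surface at z = 0. Lengths are in mm, angles in rad, forces in N, time in s.
With the tool pointing down it reaches from about 250 to 800 mm from the base axis. Payload 3.9 kg.
Tool frame: the origin (TCP) lies midway between the tips of the shut fingers; the grasp point (between the pads) lies 19 mm behind it; x points along the fingers, z is the direction in which the jaws open and shut, and the axes are right-handed (so a half turn about x gives the same grasp; the last joint's range is limited). The gripper opens to 85 mm and grips with 20 to 120 N. Pads are 22 mm wide; open, the fingers measure 114 mm over their backs; the gripper's body (76 mm by 85 mm) begins 54 mm behind the grasp point. The pads swing forward as they close: fully open they stand 13 mm farther back than shut.
Start: joints at [1.141, 0.26, -0.138, 1.173, 0, 1.571], TCP at [218.756, 477.243, 201.804] pointing down, gripper open.
Joint ranges: [-2.78, 2.78], [-0.83, 1.72], [-1.28, 1.37], [-1.9, 2.12], [-1.57, 1.48], [-3.14, 3.14]. Speed limits (rad/s): [2.57, 2.57, 3.14, 3.14, 3.14, 3.14].

INTERFACE

Orientations are given as a 3x3 rotation matrix whose columns are the frame's x, y, z axes.
In Python, from bench import bot gives the robot as it stands.
- The arm moves only by the shell command python3 -m handwheel 'ROWS' [FORCE]. ROWS is JSON, a list of rows, each a list of 5 numbers: the finger opening in mm, from 0 to 85.4, then the shift along the tool's x, y, z normalised to -1 to 1, where 1 is 20 cm, then the turn about the tool's x normalised to -1 to 1, where 1 is 180 degrees. In form: [[claw, x, y, z, yaw], ...]. A call has 1 to 5 rows; each row is the pose to reach, as a shift and turn from the pose measured when the call began, along the tool's axes at that moment, turning the shorter way round; what a row does not reach only later rows make up. A row lasts 1/10 s, in which the tool goes at most 50 mm and 8.59 degrees, less where a joint would pass 70% of its speed; a pose out of reach is approached as far as the arm can. A call with a number of a shift or a turn outside -1 to 1 is refused whole. A call with a gripper value outside its range is refused whole. The fingers move at their own pace and stop on an object; FORCE is the grip in N (left out, the last holds). Time passes only in rows, so rows that repeat a pose let the fingers close. It gives the time, the measured TCP pose, the force and the opening at its end, in the units of the state.
- bot.get_state(): the state, without advancing time (a new reading comes with each control period).
- bot.capture(name): name is "scene" or "top"; returns the picture (480x640x3 uint8, red, green, blue); there is no depth.
- bot.camera_model(name): a dict with "fov_y" (degrees; the focal length in pixels is half the picture's height over the tangent of half this angle, whatever the lens; pixels are square), "cx", "cy" (the principal point, pixels), "rvec" (rotation vector, rad) and "tvec" (3), from world to camera coordinates, as OpenCV has them. Camera axes: x right, y down, z forward; pixel columns grow to the right and rows downward; lengths in mm; the calibration is good to about 2 mm. A picture is of the moment at which its call begins. camera_model takes no time and is no camera call.
- bot.finish_job(): hands the job in, once; it reports no verdict.
The state is a dict: "time_s": time; "q": joint angles; "joint_vel": joint speeds; "joint_torque": joint torques, N m; "eef_pos": TCP position; "orientation": TCP orientation; "force": force on the tool from outside, world axes, zero at the start; "wrist_torque": the same for the moment, N m; "width": finger opening in mm.
Only numpy, scipy, OpenCV 4.12 (cv2) and the standard library are available. Lean on these libraries where they do the work, as an engineer would, in place of code of your own. Each camera call takes 0.05 s, during which the arm holds its last target. There are 200 camera calls.

## Working session

There is one attempt and no reset: what is moved stays moved. The work goes in short steps, Python scripts to look and compute and a shell command to move; the robot and the scene stay as the last step left them, time stands still between calls to the robot, and variables do not carry over. Pictures are saved under pics/ and viewed, about 8 in all and at most 12, crops included, and the job is handed in when it is done.

```bash
mkdir -p pics; ls; python3 - <<'E'
from bench import bot
import cv2
for n in ("scene","top"):
    im=bot.capture(n); cv2.imwrite(f"pics/{n}0.png",im[:,:,::-1]); print(n,bot.camera_model(n))
s=bot.get_state(); print(s)
E
```

```text
pics
scene {'fov_y': 45.26217716988302, 'cx': 311.3452832411996, 'cy': 233.840746532861, 'rvec': array([ 1.22316277,  2.28897678, -0.93708686]), 'tvec': array([ 269.05657928, -302.84944594, 1754.01154955])}
top {'fov_y': 57.743126845683314, 'cx': 317.2558288291203, 'cy': 236.32463091379645, 'rvec': array([ 2.13825765, -2.19063275,  0.11090288]), 'tvec': array([ 55.66201354, 572.82945909, 968.22146943])}
{'time_s': 0.1, 'q': array([ 1.14097912e+00,  2.60637283e-01, -1.39247692e-01,  1.17273344e+00,
       -3.58416193e-05,  1.57083709e+00]), 'joint_vel': array([-1.26297054e-03,  6.71129070e-05,  4.64994861e-03,  1.85648250e-03,
       -2.48407566e-04,  9.24032249e-05]), 'joint_torque': array([-2.82947949e-04, -4.06508768e+01,  2.54527599e+01,  1.01002702e-02,
       -1.93878134e-05, -7.39039251e-06]), 'eef_pos': array([218.49617185, 476.61969693, 201.03538694]), 'orientation': array([[-7.26689084e-04, -9.09024975e-01,  4.16741007e-01],
       [-1.67128559e-03,  4.16741639e-01,  9.09023439e-01],
       [-9.99998339e-01, -3.59158310e-05, -1.82208194e-03]]), 'force': array([-0.32889672, -0.06607327,  0.78799676]), 'wrist_torque': array([-0.01157576, -0.02795533, -0.0059031 ]), 'width': 85.38439737111885}
```

View pics/scene0.png

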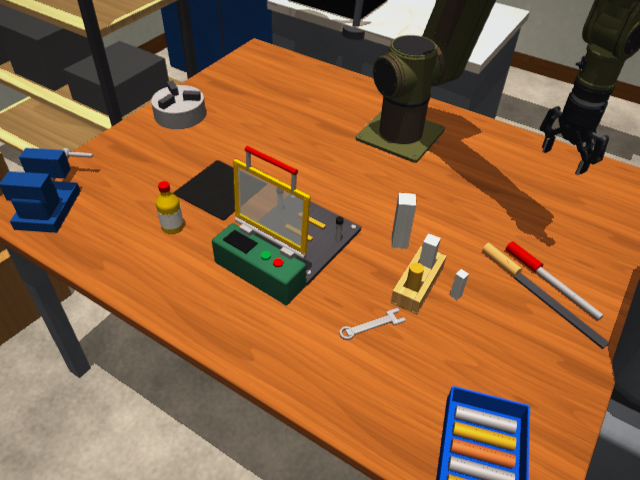

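View pics/top0.png

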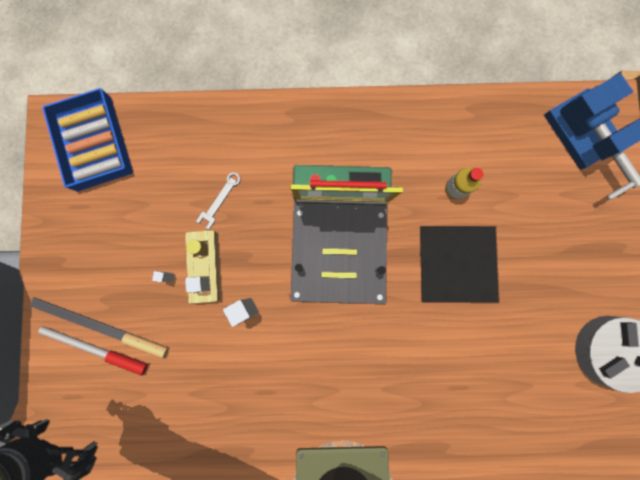

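The scene picture shows the fixture with its guard upright in the middle, the rack at (418,278) and the mat at (222,190). The oil bottle is at (170,208) and the wrench at (372,325).

In the top view there are three aluminium blocks: (238,313) large and loose, (160,277) small and loose, and (198,285) in the rack pocket. The one in the rack fits because it is the middle size and stands in a pocket. I'll confirm it in one enlarged crop.

```bash
cat > h.py <<'E'
import numpy as np, cv2
from bench import bot
def cam(n):
    c=bot.camera_model(n); f=240/np.tan(np.radians(c["fov_y"]/2))
    K=np.array([[f,0,c["cx"]],[0,f,c["cy"]],[0,0,1.]]); return K,c["rvec"],c["tvec"]
def ray(n,uv,z):
    K,r,t=cam(n); R=cv2.Rodrigues(r)[0]; o=-R.T@t
    d=R.T@np.linalg.inv(K)@np.array([*uv,1.]); return o+d*(z-o[2])/d[2]
def proj(n,P):
    K,r,t=cam(n); return cv2.projectPoints(np.float64(P).reshape(-1,3),r,t,K,None)[0][:,0]
def shift(p):  # rows' x,y,z shares for a TCP target in world mm
    s=bot.get_state(); return np.round(s["orientation"].T@(np.array(p)-s["eef_pos"])/200,4)
E
python3 - <<'E'
from h import *
t=cv2.imread("pics/top0.png"); s=cv2.imread("pics/scene0.png")
a=cv2.resize(t[225:335,145:265],None,fx=5,fy=5,interpolation=cv2.INTER_CUBIC)   # 600x550
b=cv2.resize(s[185:315,380:480],(200,260),interpolation=cv2.INTER_CUBIC)
o=np.zeros((550,800,3),np.uint8); o[:,:600]=a; o[:260,600:]=b
cv2.imwrite("pics/c1.png",o)
c=cv2.resize(t[155:310,283:508],None,fx=3.55,fy=3.55,interpolation=cv2.INTER_CUBIC); cv2.imwrite("pics/c2.png",c); print(c.shape)
E
```

```text
(550, 799, 3)
```

View pics/c1.png

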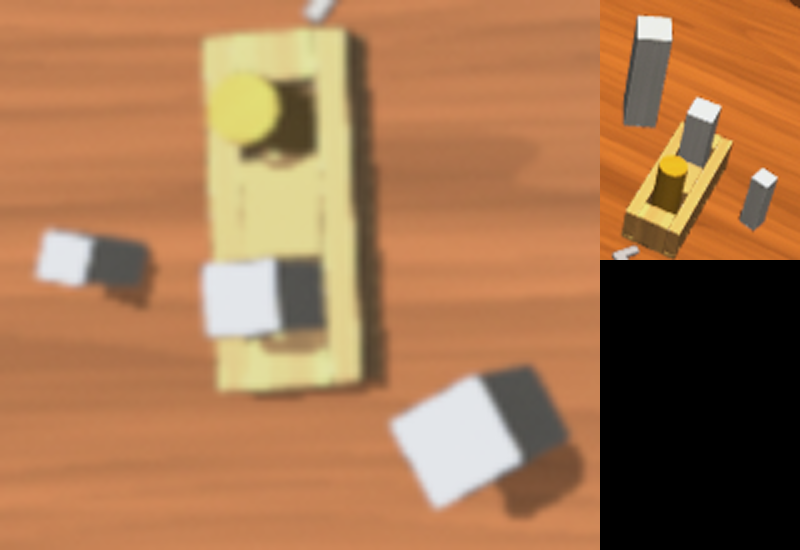

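View pics/c2.png

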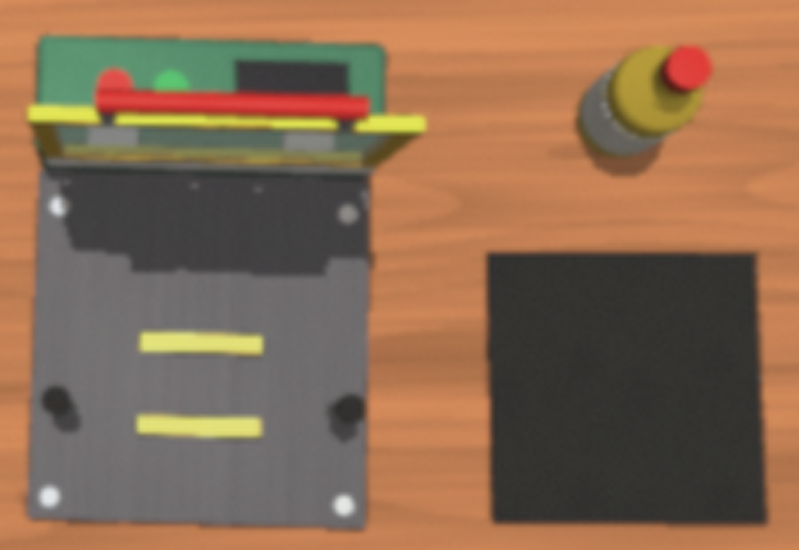

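The crop shows the middle block in the rack with its top corners at crop (203,265) to (282,333), and the brass bar at (245,108). Crop 2 shows the rails at (200,344) and (200,426), the mat from (487,253) to (767,521), and the bar ends at (97,100) and (369,106).

```bash
python3 - <<'E'
from h import *
np.set_printoptions(precision=1,suppress=True)
A=lambda L:(np.array(L)+.5)/5-.5+[145,225]
B=lambda L:(np.array(L)+.5)/3.55-.5+[283,155]
def show(n,px,z):
    P=np.array([ray("top",p,z) for p in px]); e=np.roll(P,-1,0)-P
    print(n,P.mean(0),"edges",np.linalg.norm(e,axis=1),"ang",np.degrees(np.arctan2(e[:,1],e[:,0])));return P
show("blanktop",A([(203,265),(277,260),(282,333),(207,338)]),115)
show("big",A([(390,424),(480,375),(521,460),(437,509)]),140)
show("small",A([(47,230),(96,238),(84,286),(36,278)]),80)
show("rack",A([(203,40),(346,28),(362,380),(218,390)]),45)
show("rails outer",B([(139,333),(262,336),(262,437),(137,433)]),23)
show("railgap",B([(139,352),(262,354),(262,418),(137,414)]),23)
show("mat",B([(487,253),(756,253),(767,521),(493,523)]),5)
for z in (295,300): show("bar",B([(97,100),(369,106)]),z)
show("oil",B([(687,67)]),140)
show("brass",A([(245,108)]),100)
# plate outline
show("plate",B([(42,165),(372,172),(366,527),(28,519)]),15)
show("wrench",[(235,178),(207,222)],4)
E
```

```text
blanktop [470.8 302.1 115. ] edges [30.9 30.3 31.2 30.3] ang [ -87.5 -175.8   92.4    3.6]
big [411.6 208.2 140. ] edges [40.8 37.8 38.5 38.9] ang [ -62.8 -154.5  118.8   28.9]
small [490.4 388.8  80. ] edges [21.7 21.1 21.2 21.1] ang [-100.5  166.6   79.3  -12.1]
rack [511.3 304.6  45. ] edges [ 65.  158.5  64.3 157.5] ang [ -86.6 -177.3   92.6    2.9]
rails outer [512.1  -6.6  23. ] edges [79.9 65.3 80.6 64.7] ang [-92.8 178.1  86.8  -2.6]
railgap [512.2  -6.6  23. ] edges [79.7 41.4 80.7 40.1] ang [-92.3 178.1  86.8  -3.3]
mat [ 505.  -287.2    5. ] edges [178.2 176.  178.3 177.4] ang [-91.4 178.5  89.1  -1.5]
bar [634.7 -14.  295. ] edges [130.7 130.7] ang [-92.7  87.3]
bar [633.6 -13.6 300. ] edges [129.8 129.8] ang [-92.7  87.3]
oil [ 685.  -290.5  140. ] edges [0.] ang [0.]
brass [551.9 305.8 100. ] edges [0.] ang [0.]
plate [539.2  -9.   15. ] edges [218.4 232.5 218.4 232.4] ang [-92.7 176.7  87.3  -3.3]
wrench [669.7 268.7   4. ] edges [124.2 124.2] ang [147.5 -32.5]
```

The sizes match the given ones: blank 30 mm, rack 160x64, rail gap 41, mat 178, bar 130. Big block is 39 mm square and the small one 21 mm, so the rack one is confirmed as the middle size. Approach above the blank, jaws along the rack's y.

```bash
R='[85,0,-0.755,-0.134,-0.153]'; python3 -m handwheel '[[85,0,-0.755,-0.134,-0.153],[85,0,-0.755,-0.134,-0.153],[85,0,-0.755,-0.134,-0.153],[85,0,-0.755,-0.134,-0.153],[85,0,-0.755,-0.134,-0.153]]' 30
python3 - <<'E'
from h import *
s=bot.get_state();z=s["orientation"][:,2];print(np.degrees(np.arctan2(z[1],z[0])),shift([470.8,302.1,200]))
E
```

```text
time_s: 0.6
eef_pos: [346.3, 387.6, 200.6]
orientation: [[-0.001, -0.999, -0.047], [-0.003, -0.047, 0.999], [-1.0, 0.001, -0.003]]
force: [-0.8, -0.5, 0.4]
width: 85.0
92.70400474419725 [ 0.0036 -0.6016 -0.4562]
```

```bash
python3 -m handwheel '[[85,0,-0.602,-0.456,-0.002],[85,0,-0.602,-0.456,-0.002],[85,0,-0.602,-0.456,-0.002],[85,0,-0.602,-0.456,-0.002],[85,0,-0.602,-0.456,-0.002]]'
python3 - <<'E'
from h import *
s=bot.get_state();z=s["orientation"][:,2];print(np.degrees(np.arctan2(z[1],z[0])),shift([470.8,302.1,76]))
im=bot.capture("top"); cv2.imwrite("pics/t2.png",cv2.resize(im[200:340,120:300,::-1],None,fx=4,fy=4))
E
```

```text
time_s: 1.1
eef_pos: [470.9, 301.8, 200.1]
orientation: [[-0.002, -0.999, -0.051], [-0.003, -0.051, 0.999], [-1.0, 0.003, -0.003]]
force: [0.0, 0.3, -0.1]
width: 85.0
92.91070191525459 [ 0.6206 -0.0012  0.003 ]
```

View pics/t2.png

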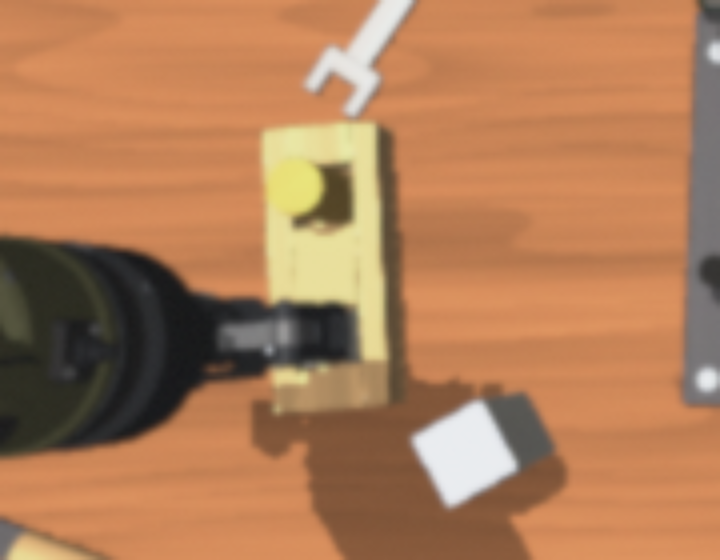

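The fingers stand over the blank (crop 320,330), clear of the brass bar at (297,186) and the large block. I'll descend, close and lift.

```bash
python3 -m handwheel '[[85,0.25,-0.001,0.003,0],[85,0.45,-0.001,0.003,0],[85,0.62,-0.001,0.003,0],[85,0.62,-0.001,0.003,0],[60,0.62,-0.001,0.003,0]]' 40
python3 -m handwheel '[[20,0,0,0,0],[20,0,0,0,0],[20,0,0,0,0],[20,0,0,0,0],[20,0,0,0,0]]'
python3 -m handwheel '[[20,0,0,0,0],[20,0,0,0,0],[20,-0.1,0,0,0],[20,-0.2,0,0,0],[20,-0.3,0,0,0]]'
```

```text
time_s: 1.65
eef_pos: [468.3, 303.7, 76.6]
orientation: [[-0.004, -0.998, -0.055], [-0.003, -0.055, 0.998], [-1.0, 0.004, -0.003]]
force: [0.4, 1.0, 0.7]
width: 73.2
time_s: 2.15
eef_pos: [469.6, 304.5, 78.6]
orientation: [[-0.001, -0.999, -0.055], [-0.001, -0.055, 0.999], [-1.0, 0.001, -0.001]]
force: [-0.9, -0.1, 6.6]
width: 28.5
time_s: 2.65
eef_pos: [469.0, 304.1, 138.5]
orientation: [[-0.003, -0.999, -0.054], [-0.002, -0.054, 0.999], [-1.0, 0.003, -0.002]]
force: [0.0, 0.4, -3.7]
width: 28.4
```

Blank is held and lifting (28.4 mm opening, about 3 N of weight). Next I'll raise it and turn it towards the mat.

```bash
python3 -m handwheel '[[20,-0.25,0,0,0],[20,-0.45,0,0,0.04],[20,-0.6,0.1,0,0.08],[20,-0.6,0.15,-0.2,0.12],[20,-0.6,0.15,-0.4,0.16]]'
python3 - <<'E'
from h import *
s=bot.get_state();z=s["orientation"][:,2];print(np.degrees(np.arctan2(z[1],z[0])),shift([440,60,260]),shift([440,-100,260]))
E
```

```text
time_s: 3.15
eef_pos: [442.7, 222.7, 259.5]
orientation: [[-0.002, -0.9, 0.435], [-0.002, 0.435, 0.9], [-1.0, 0.001, -0.002]]
force: [1.2, -0.4, -2.3]
width: 28.7
64.21055493034783 [-0.0008 -0.3415 -0.7382] [ 6.0000e-04 -6.8960e-01 -1.4585e+00]
```

```bash
python3 -m handwheel '[[20,0,-0.07,-0.15,0.044],[20,0,-0.14,-0.3,0.088],[20,0,-0.2,-0.45,0.132],[20,0,-0.27,-0.6,0.176],[20,0,-0.34,-0.74,0.22]]'
python3 - <<'E'
from h import *
s=bot.get_state();z=s["orientation"][:,2];print(np.degrees(np.arctan2(z[1],z[0])),shift([450,-120,260]),shift([505,-225,260]))
E
```

```text
time_s: 3.65
eef_pos: [438.6, 58.3, 259.3]
orientation: [[-0.003, -0.411, 0.912], [-0.002, 0.912, 0.411], [-1.0, -0.001, -0.004]]
force: [0.3, 0.2, -2.3]
width: 28.3
24.27587071294028 [-0.0016 -0.8361 -0.3148] [-1.4000e-03 -1.4277e+00 -2.7990e-01]
```

```bash
python3 -m handwheel '[[20,0,-0.17,-0.06,0.03],[20,0,-0.34,-0.12,0.06],[20,0,-0.5,-0.18,0.09],[20,0,-0.67,-0.24,0.12],[20,0,-0.84,-0.31,0.15]]'
python3 - <<'E'
from h import *
s=bot.get_state();z=s["orientation"][:,2];print(np.degrees(np.arctan2(z[1],z[0])),shift([505,-225,160]),shift([505,-225,100]))
E
```

```text
time_s: 4.15
eef_pos: [450.7, -121.7, 259.2]
orientation: [[-0.004, 0.051, 0.999], [-0.002, 0.999, -0.051], [-1.0, -0.002, -0.004]]
force: [0.3, 0.8, -2.6]
width: 28.4
-2.949537938939849 [ 0.4957 -0.5011  0.2996] [ 0.7957 -0.5006  0.3008]
```

```bash
python3 -m handwheel '[[20,0,-0.2,0.1,0],[20,0,-0.4,0.2,0],[20,0.15,-0.5,0.3,0],[20,0.35,-0.5,0.3,0],[20,0.5,-0.5,0.3,0]]'
python3 -m handwheel '[[20,0.1,0,0,0],[20,0.2,0,0,0],[20,0.3,0,0,0],[20,0.3,0,0,0],[20,0.3,0,0,0]]'
python3 - <<'E'
from h import *
im=bot.capture("scene"); cv2.imwrite("pics/s3.png",cv2.resize(im[100:280,130:370,::-1],None,fx=3,fy=3))
E
```

```text
time_s: 4.65
eef_pos: [504.2, -225.4, 156.1]
orientation: [[-0.007, 0.053, 0.999], [-0.0, 0.999, -0.053], [-1.0, -0.001, -0.007]]
force: [-0.7, -0.1, -3.5]
width: 28.4
time_s: 5.15
eef_pos: [503.1, -225.2, 95.7]
orientation: [[-0.009, 0.053, 0.999], [0.001, 0.999, -0.053], [-1.0, 0.0, -0.009]]
force: [0.1, 0.7, -2.8]
width: 28.2
```

View pics/s3.png

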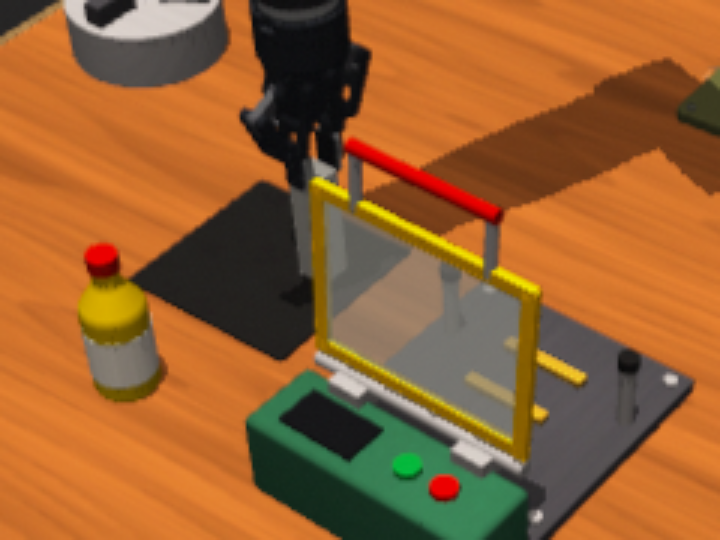

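The blank hangs upright at (320,225) over the near-fixture edge of the mat, with its foot close above it. Lower until it touches, then lighten the grip.

```bash
python3 -m handwheel '[[20,0.04,0,0,0],[20,0.07,0,0,0],[20,0.085,0,0,0],[20,0.085,0,0,0],[20,0.085,0,0,0]]' 40
python3 -m handwheel '[[20,0.01,0,0,0],[20,0.01,0,0,0],[20,0.01,0,0,0],[20,0.01,0,0,0]]' 20
```

```text
time_s: 5.7
eef_pos: [503.9, -225.6, 79.7]
orientation: [[-0.007, 0.053, 0.999], [-0.0, 0.999, -0.053], [-1.0, -0.001, -0.007]]
force: [0.4, 0.9, -3.4]
width: 27.9
time_s: 6.1
eef_pos: [504.4, -225.8, 78.8]
orientation: [[-0.005, 0.053, 0.999], [-0.001, 0.999, -0.053], [-1.0, -0.001, -0.005]]
force: [-1.6, 1.0, 6.3]
width: 28.7
```

Contact at the expected height. Tip it about its lower edge along an arc towards -y.

```bash
python3 -m handwheel '[[20,0.005,-0.04,0,0],[20,0.005,-0.08,0,0],[20,0.008,-0.12,0,0],[20,0.012,-0.16,0,0],[20,0.012,-0.16,0,0]]' 20
python3 -m handwheel '[[20,0.012,-0.04,0,0],[20,0.025,-0.075,0,0],[20,0.042,-0.11,0,0],[20,0.06,-0.147,0,0],[20,0.06,-0.147,0,0]]' 20
python3 - <<'E'
from h import *
im=bot.capture("scene"); cv2.imwrite("pics/s4.png",cv2.resize(im[120:240,150:300,::-1],None,fx=4,fy=4))
E
```

```text
time_s: 6.6
eef_pos: [504.4, -258.6, 78.3]
orientation: [[-0.001, 0.054, 0.999], [-0.002, 0.999, -0.054], [-1.0, -0.002, -0.001]]
force: [-0.5, 1.8, 8.9]
width: 28.3
time_s: 7.1
eef_pos: [505.1, -291.0, 68.9]
orientation: [[0.004, 0.055, 0.998], [-0.006, 0.998, -0.055], [-1.0, -0.006, 0.004]]
force: [-1.7, -2.2, 11.3]
width: 28.6
```

View pics/s4.png

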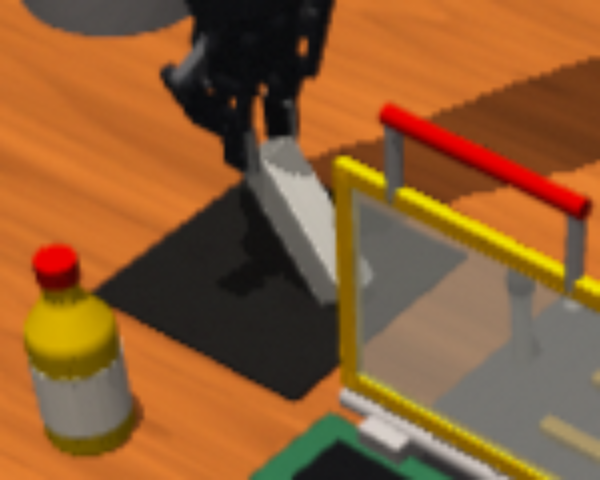

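It tips cleanly to about 40° with its lower edge on the mat (crop 330,290). Carry on to about 70°, then release.

```bash
python3 -m handwheel '[[20,0.04,-0.05,0,0],[20,0.08,-0.09,0,0],[20,0.12,-0.13,0,0],[20,0.165,-0.16,0,0],[20,0.165,-0.16,0,0]]' 20
python3 -m handwheel '[[60,0,0,0,0],[85,0,0,0,0],[85,0,0,0,0],[85,0,0,0,0],[85,0,0,0,0]]'
python3 -m handwheel '[[85,-0.1,0,0,0],[85,-0.3,0,0,0],[85,-0.5,0.2,0,0],[85,-0.6,0.45,-0.2,0],[85,-0.6,0.65,-0.4,0]]'
python3 - <<'E'
from h import *
im=bot.capture("top"); cv2.imwrite("pics/t5.png",cv2.resize(im[205:320,400:520,::-1],None,fx=5,fy=5,interpolation=cv2.INTER_CUBIC))
E
```

```text
time_s: 7.65
eef_pos: [506.9, -330.5, 39.3]
orientation: [[0.011, 0.058, 0.998], [-0.019, 0.998, -0.058], [-1.0, -0.019, 0.012]]
force: [-0.9, -10.8, 11.2]
width: 29.0
time_s: 8.15
eef_pos: [506.5, -329.8, 38.8]
orientation: [[0.01, 0.057, 0.998], [-0.019, 0.998, -0.057], [-1.0, -0.018, 0.011]]
force: [0.3, 0.4, 0.1]
width: 85.0
time_s: 8.65
eef_pos: [452.5, -213.9, 155.8]
orientation: [[0.015, 0.057, 0.998], [-0.02, 0.998, -0.057], [-1.0, -0.019, 0.016]]
force: [0.4, -0.3, 1.2]
width: 85.5
```

View pics/t5.png

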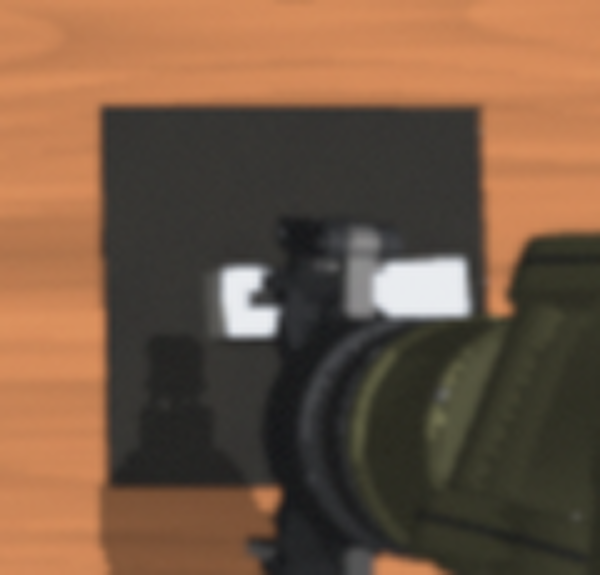

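The blank lies flat on the mat, its end corners at crop (222,266), (228,338) and (466,258); the arm hides the lower right one. Its centre should be around crop (347,298).

```bash
python3 - <<'E'
from h import *
np.set_printoptions(precision=2,suppress=True)
P=[ray("top",(np.array(p)+.5)/5-.5+[400,205],35) for p in [(222,266),(228,338),(466,258)]]
print(P, [np.linalg.norm(P[0]-P[i]) for i in(1,2)])
c=(P[1]+P[2])/2; d=P[2]-P[0]; print("centre",c,"axis",np.degrees(np.arctan2(d[1],d[0])))
s=bot.get_state();y=s["orientation"][:,1];print(np.degrees(np.arctan2(-y[1],-y[0])),shift([*c[:2],120]),shift([*c[:2],20]),s["eef_pos"])
E
```

```text
[array([ 517.5, -244.6,   35. ]), array([ 484.89, -245.53,   35.  ]), array([ 518.46, -355.31,   35.  ])] [np.float64(32.62290446682215), np.float64(110.71497527695354)]
centre [ 501.67 -300.42   35.  ] axis -89.50785807571633
-93.12784500633411 [ 0.17 -0.45  0.33] [ 0.67 -0.45  0.33] [ 441.35 -206.08  153.24]
```

```bash
python3 -m handwheel '[[85,0.05,-0.2,0.15,0],[85,0.17,-0.4,0.3,0],[85,0.17,-0.45,0.33,0],[85,0.17,-0.45,0.33,0],[85,0.17,-0.45,0.33,0]]'
python3 - <<'E'
from h import *
s=bot.get_state();print(s["eef_pos"],shift([501.7,-300.4,60]),shift([501.7,-300.4,16]))
E
```

```text
time_s: 9.2
eef_pos: [501.7, -299.4, 119.8]
orientation: [[-0.0, 0.055, 0.999], [-0.01, 0.998, -0.055], [-1.0, -0.01, 0.0]]
force: [0.2, 0.2, -0.4]
width: 84.6
[ 501.70822776 -299.39916853  119.76158219] [ 2.988e-01 -2.000e-03  2.000e-04] [5.188e-01 2.000e-04 1.000e-04]
```

```bash
python3 -m handwheel '[[85,0.15,0,0,0],[85,0.3,0,0,0],[85,0.45,0,0,0],[85,0.51,0,0,0],[85,0.518,0,0,0]]'
python3 -m handwheel '[[60,0,0,0,0],[40,0,0,0,0],[20,0,0,0,0],[20,0,0,0,0],[20,0,0,0,0]]' 40
python3 -m handwheel '[[20,0,0,0,0],[20,0,0,0,0],[20,-0.1,0,0,0],[20,-0.3,0,0,0],[20,-0.45,0,0,0]]' 50
python3 - <<'E'
from h import *
im=bot.capture("scene"); cv2.imwrite("pics/s6.png",cv2.resize(im[120:240,150:300,::-1],None,fx=4,fy=4))
E
```

```text
time_s: 9.7
eef_pos: [500.0, -298.8, 15.1]
orientation: [[-0.003, 0.054, 0.999], [-0.008, 0.999, -0.054], [-1.0, -0.008, -0.003]]
force: [0.2, -0.9, -0.0]
width: 85.2
time_s: 10.2
eef_pos: [500.4, -299.1, 15.7]
orientation: [[-0.002, 0.054, 0.999], [-0.009, 0.999, -0.054], [-1.0, -0.009, -0.002]]
force: [0.4, -0.0, -0.7]
width: 19.8
time_s: 10.7
eef_pos: [500.7, -298.4, 107.1]
orientation: [[-0.002, 0.054, 0.999], [-0.009, 0.998, -0.054], [-1.0, -0.009, -0.002]]
force: [0.7, -0.6, -0.0]
width: 19.9
```

View pics/s6.png

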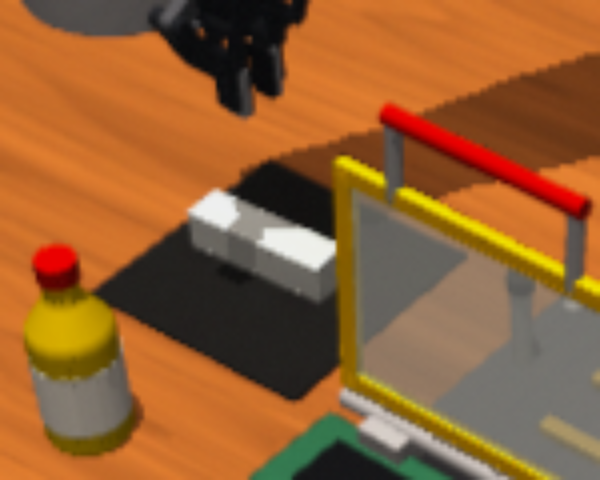

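The fingers closed on nothing and the blank is still lying at crop (265,245), so my position was off. I'll measure it from this view and from the top view against the fingertip position.

```bash
python3 -m handwheel '[[85,-0.1,0.1,-0.2,0],[85,-0.3,0.3,-0.4,0],[85,-0.4,0.5,-0.6,0],[85,-0.4,0.8,-0.8,0],[85,-0.4,1,-1,0]]'
python3 -m handwheel '[[85,0,0.2,0,0],[85,0,0.4,0,0],[85,0,0.6,0,0],[85,0,0.6,0,0]]'
python3 - <<'E'
from h import *
np.set_printoptions(precision=1,suppress=True)
for p in [(190,215),(217,191),(340,240),(318,270)]: print(ray("scene",(np.array(p)+.5)/4-.5+[150,120],35))
im=bot.capture("top"); c=im[215:315,410:510]
cv2.imwrite("pics/t7.png",cv2.resize(c[:,:,::-1],None,fx=5,fy=5,interpolation=cv2.INTER_CUBIC))
m=(c.min(2)>120).astype(np.uint8); k=cv2.findContours(m,0,2)[0]; k=max(k,key=cv2.contourArea)
b=cv2.boxPoints(cv2.minAreaRect(k))+[410,215]; print(b); P=np.array([ray("top",p,35) for p in b]);print(P,P.mean(0))
E
```

```text
time_s: 11.25
eef_pos: [348.0, -130.9, 187.3]
orientation: [[0.008, 0.055, 0.998], [-0.013, 0.998, -0.055], [-1.0, -0.013, 0.009]]
force: [0.1, 0.0, 0.2]
width: 84.6
time_s: 11.65
eef_pos: [354.4, -7.3, 185.9]
orientation: [[0.009, 0.047, 0.999], [-0.012, 0.999, -0.047], [-1.0, -0.011, 0.009]]
force: [0.3, -1.3, -0.7]
width: 85.0
[ 521.6 -347.6   35. ]
[ 491.7 -349.8   35. ]
[ 485.1 -248.5   35. ]
[ 517.4 -241.    35. ]
[[443.5 258. ]
 [492.9 255.7]
 [493.5 270.3]
 [444.2 272.6]]
[[ 517.1 -243.5   35. ]
 [ 519.5 -355.5   35. ]
 [ 486.5 -354.8   35. ]
 [ 484.1 -243.2   35. ]] [ 501.8 -299.3   35. ]
```

View pics/t7.png

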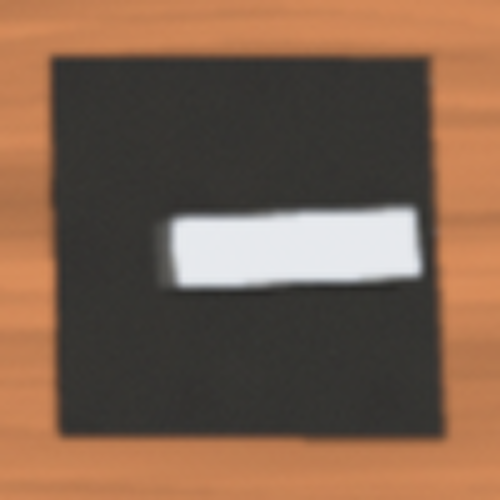

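Both views agree with the first estimate, putting the centre near (502,-299) with its top at 35. So the lateral position was right and the grip must have been too shallow. I'll check where the fingertips really stand relative to the TCP, using s6.

```bash
python3 - <<'E'
from h import *
im=cv2.imread("pics/s6.png"); e=np.array([500.7,-298.4,107.1]); zt=np.array([.999,-.054,0])
for sg in(-1,1):
  for k,col in((0,(0,0,255)),(19,(0,255,0)),(38,(255,0,0))):
    p=(proj("scene",e+zt*sg*10+[0,0,k])[0]-[150,120]+.5)*4-.5
    print(sg,k,p.round()); cv2.circle(im,tuple(int(v) for v in p),3,col,-1)
# compare with hanging blank
cv2.imwrite("pics/s6b.png",cv2.resize(im[0:200,130:430],None,fx=2.5,fy=2.5))
E
```

```text
-1 0 [267. 131.]
-1 19 [264. 107.]
-1 38 [261.  83.]
1 0 [245. 146.]
1 19 [242. 122.]
1 38 [239.  98.]
```

View pics/s6b.png

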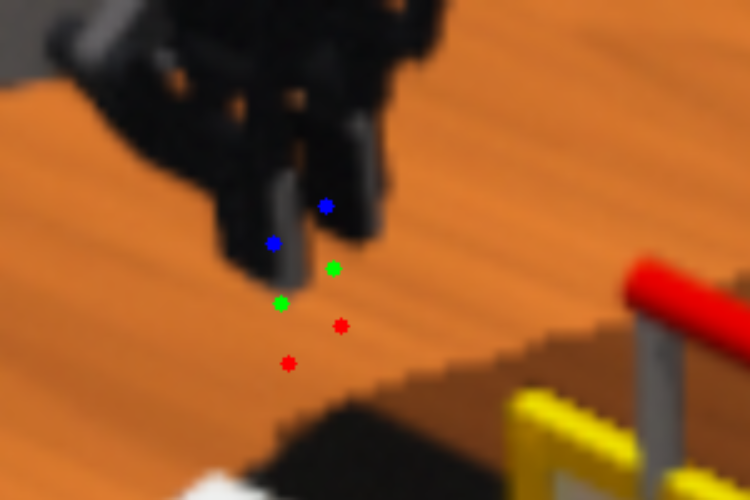

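Red marks the reported TCP. The real fingertips sit about 23 mm above it, so at TCP z=15.7 they passed over the blank. I'll pin the offset down by touching bare mat with the fingers at blank width.

```bash
python3 -m handwheel '[[28,0,-0.2,0.2,0],[28,0,-0.4,0.4,0],[28,0,-0.6,0.6,0],[28,0,-0.8,0.8,0],[28,0,-1,0.95,0]]' 30
python3 - <<'E'
from h import *
s=bot.get_state();print(s["eef_pos"],shift([560,-285,50]),shift([560,-285,0]))
E
```

```text
time_s: 12.2
eef_pos: [520.3, -202.0, 189.4]
orientation: [[0.008, 0.051, 0.999], [-0.014, 0.999, -0.051], [-1.0, -0.013, 0.009]]
force: [1.5, 1.0, 0.4]
width: 28.0
[ 520.30311063 -202.03453171  189.35985507] [ 0.7041 -0.3947  0.2133] [ 0.954  -0.3914  0.211 ]
```

```bash
python3 -m handwheel '[[28,0,-0.2,0.1,0],[28,0.1,-0.39,0.21,0],[28,0.35,-0.39,0.21,0],[28,0.6,-0.39,0.21,0],[28,0.85,-0.39,0.21,0]]'
python3 -m handwheel '[[28,0,0,0,0],[28,0,0,0,0]]'
python3 -m handwheel '[[28,0.05,0,0,0],[28,0.08,0,0,0],[28,0.08,0,0,0]]'
```

```text
time_s: 12.7
eef_pos: [558.8, -287.3, 18.8]
orientation: [[0.009, 0.055, 0.998], [-0.015, 0.998, -0.055], [-1.0, -0.014, 0.009]]
force: [1.0, 0.1, -0.1]
width: 27.8
time_s: 12.9
eef_pos: [557.0, -288.5, 18.1]
orientation: [[0.006, 0.057, 0.998], [-0.014, 0.998, -0.057], [-1.0, -0.013, 0.006]]
force: [0.9, -0.7, 1.4]
width: 27.9
time_s: 13.2
eef_pos: [557.7, -289.1, 3.1]
orientation: [[0.007, 0.057, 0.998], [-0.014, 0.998, -0.057], [-1.0, -0.014, 0.008]]
force: [-0.4, 0.7, -0.0]
width: 27.7
```

```bash
python3 -m handwheel '[[28,0.02,0,0,0],[28,0.04,0,0,0],[28,0.04,0,0,0]]'
python3 -m handwheel '[[28,0.015,0,0,0],[28,0.03,0,0,0],[28,0.03,0,0,0]]'
python3 -m handwheel '[[28,0.01,0,0,0],[28,0.01,0,0,0]]'
```

```text
time_s: 13.5
eef_pos: [557.6, -289.0, -5.1]
orientation: [[0.007, 0.057, 0.998], [-0.014, 0.998, -0.057], [-1.0, -0.014, 0.007]]
force: [0.6, -0.2, -0.0]
width: 27.8
time_s: 13.8
eef_pos: [557.2, -288.8, -11.8]
orientation: [[0.006, 0.057, 0.998], [-0.014, 0.998, -0.057], [-1.0, -0.013, 0.006]]
force: [-0.2, -0.9, -0.2]
width: 28.1
time_s: 14.0
eef_pos: [556.9, -288.7, -14.2]
orientation: [[0.005, 0.057, 0.998], [-0.013, 0.998, -0.057], [-1.0, -0.013, 0.006]]
force: [-0.6, 0.5, -0.4]
width: 28.5
```

```bash
python3 -m handwheel '[[28,0.01,0,0,0],[28,0.015,0,0,0],[28,0.015,0,0,0]]'
python3 -m handwheel '[[28,0.01,0,0,0],[28,0.015,0,0,0],[28,0.015,0,0,0]]'
```

```text
time_s: 14.3
eef_pos: [556.8, -288.6, -17.4]
orientation: [[0.005, 0.057, 0.998], [-0.013, 0.998, -0.057], [-1.0, -0.013, 0.005]]
force: [-0.7, -0.3, 0.7]
width: 27.9
time_s: 14.6
eef_pos: [556.6, -288.6, -20.6]
orientation: [[0.004, 0.057, 0.998], [-0.013, 0.998, -0.057], [-1.0, -0.013, 0.005]]
force: [0.2, -0.4, -0.2]
width: 27.9
```

```bash
python3 -m handwheel '[[28,0.01,0,0,0],[28,0.015,0,0,0],[28,0.015,0,0,0]]'
python3 -m handwheel '[[28,0.01,0,0,0],[28,0.015,0,0,0],[28,0.015,0,0,0]]'
```

```text
time_s: 14.9
eef_pos: [556.5, -288.5, -23.8]
orientation: [[0.004, 0.057, 0.998], [-0.013, 0.998, -0.057], [-1.0, -0.013, 0.005]]
force: [-1.3, 1.3, -0.4]
width: 28.1
time_s: 15.2
eef_pos: [556.8, -288.7, -24.7]
orientation: [[0.005, 0.057, 0.998], [-0.014, 0.998, -0.057], [-1.0, -0.013, 0.006]]
force: [-2.3, 1.8, 12.6]
width: 28.0
```

The fingers touch mat (z=5) at TCP -24.2, so at this width the tips are 29 mm behind the reported TCP. For tips 11 mm above the blank's underside I'll grip at TCP z = -13.

```bash
python3 -m handwheel '[[28,-0.15,0,0,0],[28,-0.35,0,0,0],[85,-0.45,0,0,0],[85,-0.45,0,-0.15,0],[85,-0.45,-0.04,-0.275,0]]'
python3 -m handwheel '[[85,0,0,0,0],[85,0,0,0,0]]'
python3 - <<'E'
from h import *
s=bot.get_state();print(shift([501.8,-299.3,-13]))
E
```

```text
time_s: 15.7
eef_pos: [501.2, -292.1, 66.1]
orientation: [[0.007, 0.055, 0.998], [-0.014, 0.998, -0.055], [-1.0, -0.014, 0.008]]
force: [-0.4, 0.7, -1.6]
width: 70.7
time_s: 15.9
eef_pos: [501.2, -292.2, 66.5]
orientation: [[0.008, 0.056, 0.998], [-0.015, 0.998, -0.056], [-1.0, -0.014, 0.009]]
force: [1.0, 0.2, -0.4]
width: 85.1
[ 0.3978 -0.0295  0.0015]
```

```bash
python3 -m handwheel '[[85,0.15,-0.03,0,0],[85,0.3,-0.03,0,0],[85,0.37,-0.03,0.001,0],[85,0.398,-0.03,0.001,0],[85,0.398,-0.03,0.001,0]]'
python3 -m handwheel '[[60,0,0,0,0],[40,0,0,0,0],[20,0,0,0,0],[20,0,0,0,0],[20,0,0,0,0]]' 40
python3 -m handwheel '[[20,0,0,0,0],[20,0,0,0,0],[20,-0.1,0,0,0],[20,-0.3,0,0,0],[20,-0.5,0,0,0]]' 60
```

```text
time_s: 16.4
eef_pos: [502.1, -299.1, -13.8]
orientation: [[0.007, 0.055, 0.998], [-0.014, 0.998, -0.055], [-1.0, -0.014, 0.008]]
force: [0.0, 0.6, 0.2]
width: 85.2
time_s: 16.9
eef_pos: [503.3, -299.5, -12.7]
orientation: [[0.01, 0.055, 0.998], [-0.015, 0.998, -0.055], [-1.0, -0.014, 0.01]]
force: [0.8, 0.6, 5.3]
width: 29.6
time_s: 17.4
eef_pos: [500.2, -297.0, 86.4]
orientation: [[0.005, 0.055, 0.998], [-0.012, 0.998, -0.055], [-1.0, -0.012, 0.006]]
force: [1.0, 0.0, -2.1]
width: 28.8
```

Gripped at 28.8 mm, and the force shows the blank's weight. Carry it over the posts to the nest.

```bash
python3 -m handwheel '[[20,-0.2,0,0,0],[20,-0.3,0.15,0,0],[20,-0.3,0.35,0,0],[20,-0.3,0.55,0,0],[20,-0.3,0.75,0,0]]'
python3 - <<'E'
from h import *
s=bot.get_state();print(shift([512.1,-6.6,130]))
E
```

```text
time_s: 17.9
eef_pos: [507.0, -145.0, 143.8]
orientation: [[0.003, 0.056, 0.998], [-0.012, 0.998, -0.056], [-1.0, -0.012, 0.004]]
force: [0.3, -0.4, -3.5]
width: 29.1
[ 0.0608  0.6933 -0.0136]
```

```bash
python3 -m handwheel '[[20,0,0.2,0,0],[20,0,0.4,-0.01,0],[20,0,0.58,-0.013,0],[20,0,0.69,-0.013,0],[20,0.06,0.693,-0.0136,0]]'
python3 -m handwheel '[[20,0,0,0,0],[20,0,0,0,0]]'
python3 - <<'E'
from h import *
s=bot.get_state();print(s["eef_pos"],shift([512.1,-6.6,15]))
im=bot.capture("top"); cv2.imwrite("pics/t8.png",cv2.resize(im[160:310,280:400,::-1],None,fx=4,fy=4,interpolation=cv2.INTER_CUBIC))
E
```

```text
time_s: 18.4
eef_pos: [512.5, -4.0, 130.3]
orientation: [[0.004, 0.052, 0.999], [-0.011, 0.999, -0.052], [-1.0, -0.011, 0.005]]
force: [1.1, 0.3, -3.1]
width: 29.1
time_s: 18.6
eef_pos: [511.4, -4.4, 129.4]
orientation: [[0.002, 0.052, 0.999], [-0.011, 0.999, -0.052], [-1.0, -0.011, 0.002]]
force: [0.4, 0.0, -2.8]
width: 29.0
[511.35730965  -4.4265392  129.41512243] [ 0.5722 -0.0043  0.003 ]
```

View pics/t8.png

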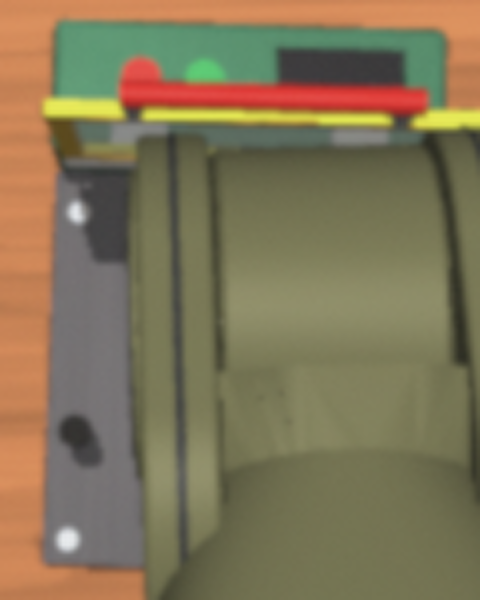

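My 12 views are used: that last picture shows the wrist over the nest with the guard undisturbed, its bar at crop (270,95). From here I check by numbers. I'll descend to just above the rails and track the red bar.

```bash
cat >> h.py <<'E'
def redbar():  # red bar in the top view: centroid px, and guard angle that fits it best
    im=bot.capture("top").astype(int); m=(im[:,:,0]>130)&(im[:,:,1]<70)&(im[:,:,2]<70)
    m[:,:285]=0; m[:,410:]=0; m[300:]=0
    n,l,st,c=cv2.connectedComponentsWithStats(m.astype(np.uint8)); i=1+np.argmax(st[1:,4]) if n>1 else 0
    nest=np.array([512.1,-6.6,15]); X=np.array([np.cos(-.047),np.sin(-.047),0])
    a=np.arange(-.05,1.8,.005); P=nest+np.outer(135-210*np.cos(a),X)+np.outer(75+210*np.sin(a),[0,0,1])
    q=proj("top",P); j=np.argmin(abs(q[:,1]-c[i][1])); return c[i].round(1),st[i],a[j].round(3),P[j].round(1),im
E
python3 - <<'E'
from h import *
for z in(150,200,250,300): print(z,ray("top",(335,194),z).round())
print(redbar()[:4])
E
python3 -m handwheel '[[20,0.12,-0.004,0.003,0],[20,0.24,-0.004,0.003,0],[20,0.36,-0.004,0.003,0],[20,0.48,-0.004,0.003,0],[20,0.56,-0.004,0.003,0]]'
python3 - <<'E'
from h import *
print(redbar()[:4],shift([512.1,-6.6,-2.7]))
E
```

```text
150 [647.   3. 150.]
200 [637.   5. 200.]
250 [627.   7. 250.]
300 [616.   9. 300.]
(array([349.6, 183.7]), array([311, 180,  75,   9, 348], dtype=int32), np.float64(1.51), array([634.2, -12.3, 299.6]))
time_s: 19.2
eef_pos: [512.7, -8.0, 17.0]
orientation: [[0.002, 0.055, 0.998], [-0.011, 0.998, -0.055], [-1.0, -0.011, 0.003]]
force: [-0.4, 0.1, -3.6]
width: 28.9
(array([349.9, 183.7]), array([311, 180,  75,   9, 350], dtype=int32), np.float64(1.51), array([634.2, -12.3, 299.6])) [0.0883 0.0082 0.0052]
```

```bash
python3 -m handwheel '[[20,0.03,0.005,0,0],[20,0.055,0.005,0,0],[20,0.075,0.005,0,0],[20,0.08,0.005,0,0],[20,0.08,0.005,0,0]]'
python3 -m handwheel '[[20,0.01,0,0,0],[20,0.01,0,0,0]]'
python3 - <<'E'
from h import *
print(shift([512.1,-6.6,-3]))
E
```

```text
time_s: 19.75
eef_pos: [511.4, -7.2, -0.7]
orientation: [[-0.0, 0.055, 0.998], [-0.011, 0.998, -0.055], [-1.0, -0.011, 0.0]]
force: [0.5, -0.3, -3.2]
width: 29.4
time_s: 19.95
eef_pos: [512.1, -7.1, -2.3]
orientation: [[0.001, 0.055, 0.998], [-0.011, 0.998, -0.055], [-1.0, -0.011, 0.001]]
force: [1.7, -0.8, -2.7]
width: 29.0
[ 0.0033  0.0027 -0.0001]
```

```bash
python3 -m handwheel '[[20,0.007,0,0,0],[20,0.007,0,0,0]]'
python3 -m handwheel '[[20,0.007,0,0,0],[20,0.007,0,0,0]]'
```

```text
time_s: 20.15
eef_pos: [512.1, -7.1, -2.5]
orientation: [[0.001, 0.055, 0.998], [-0.011, 0.998, -0.055], [-1.0, -0.011, 0.002]]
force: [-2.8, 0.3, 6.7]
width: 29.1
time_s: 20.35
eef_pos: [512.1, -7.1, -2.5]
orientation: [[0.002, 0.055, 0.998], [-0.012, 0.998, -0.055], [-1.0, -0.011, 0.003]]
force: [-4.5, 0.6, 9.0]
width: 29.1
```

Seated at the expected height with a 7–9 N reaction. Let go, rise straight up, back off and check.

```bash
python3 -m handwheel '[[40,0,0,0,0],[55,0,0,0,0],[70,0,0,0,0],[70,0,0,0,0],[70,0,0,0,0]]'
python3 -m handwheel '[[70,-0.05,0,0,0],[70,-0.15,0,0,0],[70,-0.35,0,0,0],[70,-0.55,0,0,0],[70,-0.75,0,0,0]]'
python3 -m handwheel '[[70,-0.1,0,-0.2,0],[70,-0.2,0,-0.4,0],[70,-0.3,0,-0.6,0],[70,-0.3,0.2,-0.8,0],[70,-0.3,0.4,-0.9,0]]'
python3 -m handwheel '[[70,0,0.2,0,0],[70,0,0.4,0,0],[70,0,0.6,0,0],[70,0,0.8,0,0],[70,0,0.8,0,0]]'
python3 - <<'E'
from h import *
b=redbar(); print(b[:4]); im=b[4]; c=im[225:300,300:380]
m=(c.min(2)>140).astype(np.uint8); k=cv2.findContours(m,0,2)[0]; k=max(k,key=cv2.contourArea)
r=cv2.boxPoints(cv2.minAreaRect(k))+[300,225]; P=np.array([ray("top",p,45) for p in r]); print(r.round(1),P.round(1),P.mean(0).round(1))
q=P.mean(0)-[512.1,-6.6,45]; X=np.array([np.cos(.047),-np.sin(.047)]);Y=np.array([np.sin(.047),np.cos(.047)]); print("nest xy",q[:2]@X,q[:2]@Y)
E
```

```text
time_s: 20.85
eef_pos: [512.2, -7.1, -2.6]
orientation: [[0.002, 0.055, 0.998], [-0.012, 0.998, -0.055], [-1.0, -0.012, 0.003]]
force: [0.0, 0.6, 1.1]
width: 70.0
time_s: 21.35
eef_pos: [511.5, -5.4, 149.5]
orientation: [[0.002, 0.055, 0.998], [-0.012, 0.998, -0.055], [-1.0, -0.011, 0.003]]
force: [0.6, -0.1, -0.6]
width: 69.8
time_s: 21.85
eef_pos: [334.7, 83.7, 209.5]
orientation: [[0.004, 0.06, 0.998], [-0.011, 0.998, -0.06], [-1.0, -0.011, 0.005]]
force: [1.4, 0.9, 0.1]
width: 70.2
time_s: 22.35
eef_pos: [345.0, 247.8, 208.4]
orientation: [[0.006, 0.054, 0.998], [-0.008, 0.998, -0.054], [-1.0, -0.008, 0.007]]
force: [0.2, -1.0, -0.7]
width: 70.1
(array([349.9, 183.7]), array([311, 180,  75,   9, 345], dtype=int32), np.float64(1.51), array([634.2, -12.3, 299.6]))
[[314.5 257.1]
 [364.8 255. ]
 [365.4 269.6]
 [315.1 271.7]] [[525.7  49.2  45. ]
 [527.7 -64.3  45. ]
 [494.9 -64.5  45. ]
 [492.9  48.6  45. ]] [510.3  -7.8  45. ]
nest xy -1.7428842074202648 -1.2443113520262954
```

The blank lies within 2 mm of the nest centre, its axis is within about 0.06 rad, and the guard is still at 1.51. Now I go above the red bar.

```bash
python3 - <<'E'
from h import *
print(shift([480,120,330]))
E
python3 -m handwheel '[[60,-0.2,-0.1,0.1,0],[60,-0.4,-0.25,0.25,0],[60,-0.6,-0.4,0.4,0],[60,-0.6,-0.55,0.6,0],[60,-0.6,-0.6,0.7,0]]' 30
python3 - <<'E'
from h import *
print(shift([634.2,-13,325]))
E
```

```text
[-0.5992 -0.5941  0.716 ]
time_s: 22.9
eef_pos: [478.3, 115.9, 333.0]
orientation: [[0.009, 0.059, 0.998], [-0.011, 0.998, -0.059], [-1.0, -0.01, 0.01]]
force: [0.7, 1.0, -0.2]
width: 60.0
[ 0.0541 -0.597   0.8153]
```

```bash
python3 -m handwheel '[[60,0,-0.12,0.16,0],[60,0,-0.24,0.32,0],[60,0,-0.36,0.48,0],[60,0,-0.48,0.65,0],[60,0.05,-0.597,0.815,0]]'
python3 -m handwheel '[[60,0,0,0,0],[60,0,0,0,0]]'
python3 - <<'E'
from h import *
s=bot.get_state();print(shift([634.2,-13,259])); print(redbar()[:4])
E
```

```text
time_s: 23.4
eef_pos: [634.8, -15.8, 327.7]
orientation: [[0.012, 0.061, 0.998], [-0.011, 0.998, -0.06], [-1.0, -0.01, 0.012]]
force: [-0.1, -0.2, -0.0]
width: 60.0
time_s: 23.6
eef_pos: [634.1, -17.8, 327.1]
orientation: [[0.009, 0.064, 0.998], [-0.011, 0.998, -0.063], [-1.0, -0.01, 0.01]]
force: [0.5, 0.2, 0.1]
width: 60.0
[ 0.3402  0.0274 -0.0042]
(array([316.9, 182.8]), array([311, 180,  14,   7,  69], dtype=int32), np.float64(1.515), array([635.3, -12.4, 299.7]))
```

```bash
python3 -m handwheel '[[60,0.1,0.02,-0.002,0.002],[60,0.2,0.02,-0.003,0.002],[60,0.28,0.02,-0.004,0.002],[60,0.34,0.02,-0.004,0.002],[60,0.34,0.02,-0.004,0.002]]'
python3 -m handwheel '[[40,0,0,0,0],[25,0,0,0,0],[15,0,0,0,0],[5,0,0,0,0],[5,0,0,0,0]]' 30
python3 -m handwheel '[[5,0,0,0,0],[5,0,0,0,0]]'
```

```text
time_s: 24.15
eef_pos: [631.4, -12.6, 259.4]
orientation: [[0.008, 0.067, 0.998], [-0.01, 0.998, -0.067], [-1.0, -0.01, 0.008]]
force: [1.0, -0.4, 0.3]
width: 60.0
time_s: 24.65
eef_pos: [632.0, -12.4, 260.7]
orientation: [[0.01, 0.067, 0.998], [-0.01, 0.998, -0.067], [-1.0, -0.009, 0.01]]
force: [-0.2, 0.7, 4.6]
width: 11.1
time_s: 24.85
eef_pos: [631.9, -12.4, 260.7]
orientation: [[0.01, 0.067, 0.998], [-0.01, 0.998, -0.067], [-1.0, -0.009, 0.01]]
force: [-1.4, 0.2, 2.2]
width: 10.5
```

The bar is gripped (10.5 mm). I'll work out the arc in tool units.

```bash
python3 - <<'E'
from h import *
s=bot.get_state(); X=np.array([np.cos(.047),-np.sin(.047),0]); a0=1.50
f=lambda a: -210*np.cos(a)*X+210*np.sin(a)*np.array([0,0,1])
for a in np.arange(1.425,-.03,-.075): print(round(a,3),((s["orientation"].T@(f(a)-f(a0)))/200).round(3))
E
```

```text
1.425 [ 0.008 -0.001 -0.078]
1.35 [ 0.021 -0.003 -0.156]
1.275 [ 0.041 -0.004 -0.232]
1.2 [ 0.066 -0.005 -0.307]
1.125 [ 0.096 -0.007 -0.379]
1.05 [ 0.132 -0.008 -0.449]
0.975 [ 0.173 -0.009 -0.517]
0.9 [ 0.219 -0.009 -0.581]
0.825 [ 0.27  -0.01  -0.641]
0.75 [ 0.325 -0.011 -0.697]
0.675 [ 0.384 -0.011 -0.749]
0.6 [ 0.446 -0.012 -0.797]
0.525 [ 0.513 -0.012 -0.84 ]
0.45 [ 0.582 -0.012 -0.877]
0.375 [ 0.654 -0.012 -0.909]
0.3 [ 0.728 -0.012 -0.936]
0.225 [ 0.803 -0.011 -0.957]
0.15 [ 0.881 -0.011 -0.973]
0.075 [ 0.959 -0.01  -0.983]
0.0 [ 1.037 -0.01  -0.986]
```

```bash
python3 -m handwheel '[[5,0.008,-0.001,-0.078,0],[5,0.021,-0.003,-0.156,0],[5,0.041,-0.004,-0.232,0],[5,0.066,-0.005,-0.307,0],[5,0.096,-0.007,-0.379,0]]' 30
python3 - <<'E'
from h import *
nest=np.array([512.1,-6.6,15])
s=bot.get_state(); X=np.array([np.cos(.047),-np.sin(.047),0]); bar=s["eef_pos"]+[0,0,39]
d=bar-nest; print("angle",np.arctan2(d[2]-75,135-d@X),"r",np.hypot(d[2]-75,135-d@X)); a0=1.125
f=lambda a: -210*np.cos(a)*X+210*np.sin(a)*np.array([0,0,1])
print(s["force"],s["width"])
for a in np.arange(1.05,.7,-.075): print(round(a,3),((s["orientation"].T@(f(a)-f(a0)))/200).round(3))
E
```

```text
time_s: 25.35
eef_pos: [557.0, -8.5, 240.9]
orientation: [[0.012, 0.067, 0.998], [-0.009, 0.998, -0.067], [-1.0, -0.008, 0.013]]
force: [2.6, 1.9, -0.3]
width: 10.5
angle 1.127881680229835 r 210.22881387384928
[ 2.55877786  1.92039391 -0.30651806] 10.500042137766123
1.05 [ 0.036 -0.001 -0.07 ]
0.975 [ 0.077 -0.002 -0.137]
0.9 [ 0.122 -0.003 -0.201]
0.825 [ 0.173 -0.004 -0.262]
0.75 [ 0.228 -0.004 -0.318]
```

The reported pose lies on the expected arc (r = 210.2, angle 1.128) with little force. Carry on down.

```bash
python3 -m handwheel '[[5,0.036,-0.001,-0.07,0],[5,0.077,-0.002,-0.137,0],[5,0.122,-0.003,-0.201,0],[5,0.173,-0.004,-0.262,0],[5,0.228,-0.004,-0.318,0]]'
python3 - <<'E'
from h import *
nest=np.array([512.1,-6.6,15])
s=bot.get_state(); X=np.array([np.cos(.047),-np.sin(.047),0]); bar=s["eef_pos"]+[0,0,39]
d=bar-nest; a0=np.arctan2(d[2]-75,135-d@X); print("angle",a0,"r",np.hypot(d[2]-75,135-d@X))
T=lambda a: nest+(135-210*np.cos(a))*X+(36+210*np.sin(a))*np.array([0,0,1])
print(redbar()[:4])
for a in (.675,.6,.525,.45,.375,.3,.225,.15,.075,0,-.02): print(a,shift(T(a)))
E
```

```text
time_s: 25.85
eef_pos: [494.1, -5.1, 194.4]
orientation: [[0.014, 0.066, 0.998], [-0.008, 0.998, -0.066], [-1.0, -0.007, 0.014]]
force: [1.3, 2.0, -0.6]
width: 10.3
angle 0.7527734478645407 r 209.69323892055476
(array([310.3, 268. ]), array([308, 266,   6,   5,  21], dtype=int32), np.float64(0.75), array([493.5,  -5.7, 233.1]))
0.675 [ 0.05   -0.0038 -0.0429]
0.6 [ 0.1128 -0.0043 -0.0904]
0.525 [ 0.179  -0.0046 -0.1331]
0.45 [ 0.2481 -0.0048 -0.1706]
0.375 [ 0.3199 -0.0049 -0.2029]
0.3 [ 0.394  -0.0049 -0.2298]
0.225 [ 0.4698 -0.0047 -0.251 ]
0.15 [ 0.547  -0.0044 -0.2664]
0.075 [ 0.6251 -0.004  -0.2761]
0 [ 0.7038 -0.0035 -0.2798]
-0.02 [ 0.7248 -0.0033 -0.2798]
```

The top view also gives 0.75 rad. Carry on.

```bash
python3 -m handwheel '[[5,0.05,-0.004,-0.043,0],[5,0.113,-0.004,-0.09,0],[5,0.179,-0.005,-0.133,0],[5,0.248,-0.005,-0.171,0],[5,0.32,-0.005,-0.203,0]]'
python3 - <<'E'
from h import *
nest=np.array([512.1,-6.6,15])
s=bot.get_state(); X=np.array([np.cos(.047),-np.sin(.047),0]); bar=s["eef_pos"]+[0,0,39]
d=bar-nest; a0=np.arctan2(d[2]-75,135-d@X); print("angle",a0,"r",np.hypot(d[2]-75,135-d@X))
T=lambda a: nest+(135-210*np.cos(a))*X+(36+210*np.sin(a))*np.array([0,0,1])
for a in (.3,.225,.15,.1,.075,.05,.025,0,-.02): print(a,shift(T(a)))
E
```

```text
time_s: 26.4
eef_pos: [453.2, -3.1, 128.0]
orientation: [[0.013, 0.066, 0.998], [-0.007, 0.998, -0.066], [-1.0, -0.006, 0.013]]
force: [1.0, 2.2, -0.3]
width: 10.2
angle 0.3778654874589381 r 208.68346902854194
0.3 [ 0.0742 -0.0037 -0.0342]
0.225 [ 0.15   -0.0037 -0.0556]
0.15 [ 0.2272 -0.0035 -0.0713]
0.1 [ 0.2792 -0.0033 -0.0785]
0.075 [ 0.3053 -0.0032 -0.0812]
0.05 [ 0.3314 -0.0031 -0.0831]
0.025 [ 0.3577 -0.003  -0.0845]
0 [ 0.3839 -0.0028 -0.0851]
-0.02 [ 0.4049 -0.0027 -0.0852]
```

```bash
python3 -m handwheel '[[5,0.06,-0.003,-0.03,0],[5,0.12,-0.003,-0.048,0],[5,0.18,-0.003,-0.062,0],[5,0.23,-0.003,-0.071,0],[5,0.28,-0.003,-0.078,0]]'
python3 -m handwheel '[[5,0.02,0,-0.002,0],[5,0.04,0,-0.003,0],[5,0.06,0,-0.005,0],[5,0.08,0,-0.006,0],[5,0.09,0,-0.006,0]]'
python3 -m handwheel '[[5,0.01,0,0,0],[5,0.02,0,0,0],[5,0.02,0,0,0]]'
```

```text
time_s: 26.9
eef_pos: [440.7, -2.4, 71.9]
orientation: [[0.016, 0.066, 0.998], [-0.005, 0.998, -0.066], [-1.0, -0.004, 0.017]]
force: [3.3, 3.4, 0.6]
width: 10.6
time_s: 27.4
eef_pos: [440.3, -2.4, 55.9]
orientation: [[0.018, 0.066, 0.998], [-0.005, 0.998, -0.066], [-1.0, -0.004, 0.018]]
force: [-7.9, 2.4, 37.5]
width: 10.5
time_s: 27.7
eef_pos: [440.3, -2.4, 55.9]
orientation: [[0.02, 0.066, 0.998], [-0.005, 0.998, -0.066], [-1.0, -0.004, 0.02]]
force: [-10.2, 1.5, 39.8]
width: 10.8
```

The bar stops moving with a clear reaction, at an apparent angle of about 0.02 rad or less. I'll relieve the press, open slightly (the frame is close behind), rise and check.

```bash
python3 -m handwheel '[[5,0,0,0,0],[5,0,0,0,0]]'
python3 -m handwheel '[[20,0,0,0,0],[28,0,0,0,0],[28,0,0,0,0],[28,0,0,0,0]]'
python3 -m handwheel '[[28,-0.05,0,0,0],[28,-0.15,0,0,0],[28,-0.35,0,0,0],[28,-0.55,0,0,0],[28,-0.75,0,0,0]]'
python3 -m handwheel '[[28,0,0.2,-0.1,0],[28,0,0.4,-0.2,0],[28,0,0.6,-0.3,0],[28,0,0.8,-0.4,0],[28,0,1,-0.4,0]]'
python3 - <<'E'
from h import *
b=redbar(); print(b[:4]); im=b[4]; cv2.imwrite("pics/t9.png",im[:,:,::-1])
X=np.array([np.cos(.047),-np.sin(.047),0])
for a in(0,.03,.06): print(a,proj("top",np.array([512.1,-6.6,90+210*np.sin(a)])+(135-210*np.cos(a))*X))
# bar in the scene view
s=bot.capture("scene").astype(int); m=(s[:,:,0]>130)&(s[:,:,1]<70)&(s[:,:,2]<70); n,l,st,c=cv2.connectedComponentsWithStats(m.astype(np.uint8))
for i in range(1,n):
    if st[i,4]>60: print(c[i],st[i])
Y=np.array([np.sin(.047),np.cos(.047),0])
for a in(0,.03,.06,.1): print(a,proj("scene",np.array([512.1,-6.6,90+210*np.sin(a)])+(135-210*np.cos(a))*X))
c=im[225:300,300:380]; m=(c.min(2)>120).astype(np.uint8); k=max(cv2.findContours(m,0,2)[0],key=cv2.contourArea)
r=cv2.minAreaRect(k); print("blank",r)
E
```

```text
time_s: 27.9
eef_pos: [440.2, -2.4, 56.4]
orientation: [[0.02, 0.066, 0.998], [-0.005, 0.998, -0.066], [-1.0, -0.003, 0.02]]
force: [1.4, 2.5, 3.4]
width: 10.4
time_s: 28.3
eef_pos: [439.6, -2.6, 55.9]
orientation: [[0.019, 0.066, 0.998], [-0.005, 0.998, -0.066], [-1.0, -0.004, 0.019]]
force: [-0.3, -0.8, 0.4]
width: 28.3
time_s: 28.8
eef_pos: [436.3, -1.9, 207.9]
orientation: [[0.019, 0.066, 0.998], [-0.005, 0.998, -0.066], [-1.0, -0.004, 0.019]]
force: [1.4, -0.0, -0.3]
width: 28.1
time_s: 29.3
eef_pos: [367.0, 203.7, 206.4]
orientation: [[0.018, 0.065, 0.998], [-0.006, 0.998, -0.065], [-1.0, -0.005, 0.018]]
force: [1.0, -0.0, -0.2]
width: 28.3
(array([339.5, 296.8]), array([310, 294,  60,   6, 256], dtype=int32), np.float64(-0.01), array([437.2,  -3.1,  87.9]))
0 [[339.73839232 296.82611309]]
0.03 [[339.8759262  296.87599174]]
0.06 [[340.01679912 296.83558971]]
[322.93717277 188.30890052] [302 177  45  23 191]
[163.28571429 184.41428571] [158 181  12   8  70]
[523.78635015 254.63501484] [506 241  37  28 337]
[277.6031746  261.73015873] [273 258  10   8  63]
0 [[322.706795   188.21196352]]
0.03 [[322.76921211 186.28649516]]
0.06 [[322.78784619 184.38986357]]
0.1 [[322.74382666 181.90861142]]
blank ((39.5, 35.49999237060547), (70.99998474121094, 78.99998474121094), 90.0)[ WARN:0@1.321] global loadsave.cpp:1063 imwrite_ Unsupported depth image for selected encoder is fallbacked to CV_8U.
```

The scene view puts the bar at row 188.3, against 188.2 expected for angle 0, so the guard is down. One last check on the blank through the clear panel, and on the bystanders.

```bash
python3 - <<'E'
from h import *
im=cv2.imread("pics/t9.png"); c=im[240:290,305:375]; g=c.min(2); t,m=cv2.threshold(g,0,1,cv2.THRESH_BINARY+cv2.THRESH_OTSU); k=max(cv2.findContours(m,0,2)[0],key=cv2.contourArea)
b=cv2.boxPoints(cv2.minAreaRect(k))+[305,240]; P=np.array([ray("top",p,45) for p in b]); print(t,P.round(1),P.mean(0).round(1))
a=cv2.imread("pics/top0.png")
for n,(x0,y0,x1,y1) in dict(brass=(180,225,222,265),oil=(440,160,490,205),wrench=(195,168,245,230)).items():
    print(n,np.abs(a[y0:y1,x0:x1].astype(int)-im[y0:y1,x0:x1]).mean().round(2))
print(bot.get_state()["time_s"],bot.get_state()["force"])
E
```

```text
146.0 [[564.8  69.6  45. ]
 [561.  -86.2  45. ]
 [491.2 -83.5  45. ]
 [494.9  71.1  45. ]] [528.   -7.2  45. ]
brass 3.39
oil 3.13
wrench 3.55
29.4 [-0.20790256 -0.65585608  0.67969174]
```

```bash
python3 - <<'E'
from h import *
im=cv2.imread("pics/t9.png"); g=im[240:290,305:375].min(2)
print(g[::3,35]); 
for t in (160,175,185,195,205):
    k=cv2.findContours((g>t).astype(np.uint8),0,2)[0]
    if not k: continue
    b=cv2.boxPoints(cv2.minAreaRect(max(k,key=cv2.contourArea)))+[305,240]; P=np.array([ray("top",p,45) for p in b]); print(t,P.mean(0).round(1),np.linalg.norm(np.diff(P,axis=0),axis=1).round(1))
E
```

```text
[192 192 192 201 202 193 217 219 220 220 198  88  88  73 110 115 115]
160 [528.   -7.2  45. ] [155.8  69.8 154.7]
175 [528.   -7.2  45. ] [155.8  69.8 154.7]
185 [529.1  -7.3  45. ] [155.8  67.6 154.7]
195 [520.   -8.1  45. ] [112.7  49.5 112.1]
205 [510.1  -7.   45. ] [110.4  28.9 110.1]
```

```bash
python3 -c "
from bench import bot
print(bot.finish_job())"
```

```text
the job is handed in; nothing more can be done
None
```

The job is done and handed in at about 29 s of the 72 s allowed; no verdict is reported. The middle-sized blank is flat between the rails, and the guard was lowered by its red bar onto its stops and let go.

- **Blank on the mat:** I lifted it out of the rack, tipped it about its lower edge to roughly 70° and released it. The top view then showed it lying on its side, clear of the mat's edges.
- **Failed grasp:** My first attempt to re-grip the blank closed on nothing. The fingertips actually sit about 29 mm behind the reported TCP at that opening, which disagrees with the description. I measured the offset by touching the mat and the second grasp held. The missed attempt did not measurably move the blank.
- **Last checks on the blank:** Its centre is at (510, -7), against the nest at (512, -7). Seen from above just after placing, its long axis is about 0.06 rad off the rails, at pixel resolution and within the 0.15 limit.
- **Last checks on the guard:** The bar in the scene view matches an angle of 0.00 rad. The lowering ran at roughly 0.75 rad/s and slower near the end. I pressed the bar onto the stops with up to 40 N on the fingers before relieving it.
- **Bystanders:** The brass bar, oil bottle and wrench look unchanged from the first picture. I compared only the image patches there (about 3 grey levels of mean difference in all three) and did not re-measure their positions.

All 12 picture views were used before the blank was set down, so the later checks were done numerically from the camera images.

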